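# Fetch a tube rack from behind a push-in flap

## Robot

A 6-joint arm with a two-finger parallel gripper is mounted at the origin on the work surface. World frame = base frame: x ahead of the robot, y to its left, z up, the work surface at z = 0. Lengths are in m, angles in rad, forces in N, time in s.
With the tool pointing down it reaches from about 0.275 to 0.75 m from the base axis. Payload 10.2 kg.
Tool frame: the origin (TCP) lies midway between the tips of the shut fingers; the grasp point (between the pads) lies 19 mm behind it; z points along the fingers, y is the direction in which the jaws open and shut (so a half turn about z gives the same grasp; the last joint's range is limited). The gripper opens to 85 mm and grips with 20 to 120 N. Pads are 22 mm wide; open, the fingers measure 114 mm over their backs; the gripper's body (76 mm by 85 mm) begins 54 mm behind the grasp point. The pads swing forward as they close: fully open they stand 13 mm farther back than shut.
Start: joints at [0.995, 0.313, 1.498, -0, 1.331, -0.223], TCP at [0.181, 0.493, 0.231] pointing down, gripper open.
Joint ranges: [-2.94, 2.94], [-0.97, 2.17], [0.19, 2.56], [-1.23, 4.37], [0.02, 3.11], [-2.88, 2.88]. Speed limits (rad/s): [2.39, 2.39, 3.01, 3.14, 3.14, 3.14].

## Interface

Orientations are given as a unit quaternion [x, y, z, w].
In Python, from workcell import * gives the robot as it stands.
- The arm moves only by the tool step_arm, never from a script. Its argument "motion" is a list of rows, each a list of 7 numbers: the shift along the world's x, y, z in mm, then the turn, a rotation vector about the world's x, y, z in rad, then the closure, from -1 (fully open) to 1 (shut). A call has 1 to 12 rows; each row shifts and turns the commanded pose from where the row before left it; what a row does not reach is not made up. A row lasts 1/10 s, in which the tool goes at most 50 mm and 8.59 degrees, less where a joint would pass 70% of its speed; a pose out of reach is approached as far as the arm can. A call is refused whole if a number of a shift passes 50 or a number of a turn 0.15, either way. A call with a gripper value outside its range is refused whole. The fingers move at their own pace and stop on an object; "force" is the grip in N (left out, the last holds). Time passes only in rows, so rows that do not move let the fingers close. It gives the time, the measured TCP pose, the force and the opening at its end, in the units of the state.
- state(): the state, without advancing time (a new reading comes with each control period).
- capture(name): name is "side" or "top"; returns a dict with "image" (480x640x3 uint8, blue, green, red), "fx", "fy", "cx", "cy" (pixels), "R" (3x3) and "t" (3): a world point X has camera coordinates R X + t. Camera axes: x right, y down, z forward; pixel columns grow to the right and rows downward; lengths in m; the calibration is good to about 2 mm. A picture is of the moment at which its call begins. There is no depth.
- close_job(): hands the job in, once; it reports no verdict.
The state is a dict: "time_s": time; "joint_pos": joint angles; "joint_vel": joint speeds; "joint_efforts": joint torques, N m; "position": TCP position; "tool_rot": TCP orientation; "contact_force": force on the tool from outside, world axes, zero at the start; "moment": the same for the moment, N m; "grip_width": finger opening in m.
Only numpy, scipy, OpenCV 4.12 (cv2) and the standard library are available. Lean on these libraries where they do the work, as an engineer would, in place of code of your own. Each camera call takes 0.05 s, during which the arm holds its last target.

## Task

Push in and raise the hanging flap of the white dust cabinet, reach under it and take out the small dark grey tube rack. Keep the rack upright and set it down, without dropping it, standing flat on the aluminium platform of the bench shaker, inside its rim; leave the flap hanging shut again and the jar, beaker and tip box undisturbed.

Things in the scene. Friction and masses are not known exactly. Their poses are not given: they have to be found in the camera images.
- cabinet: White dust cabinet, fixed, 200 deep (x) x 310 wide (y) x 325 high, walls 6 mm; origin at the centre of its underside; its -x face is the open front, roughly towards the robot. Grey floor, top at z=85. Clear flat roof, clear back wall, white sides. The roof bars reaching in from straight above: the hand must come through the front, sloping forward and down about 30 to 45 degrees from vertical.
- sill (a point): Middle of the top edge of the cabinet's front sill, a 6 mm thick strip rising 30 above the cabinet floor (cabinet x=-97, z=115); axes as the cabinet. The front opening is 298 wide and runs from here up to the flap's hinge 200 mm higher; the flap hangs in it.
- flap (a joint): Angle (rad) of the grey flap, a panel 290 wide x 175 long x 4 thick, 0.2 kg, hinged along its top edge at cabinet x=-97, z=315, parallel to y. 0 = hanging shut (lower edge at z=140, 25 above the sill); grows as it is pushed inward (+x) and up, to a stop at 1.4; cannot swing outward. No spring or catch: it rests on the hand while that is inside, then falls shut by its weight.
- rack_center (a point): Centre (half-way up) of the small dark grey plastic tube rack, 2 x 3 tubes moulded together: 42 (x) x 28 (y) x 45 high, about 70 g, loose, standing upright on the cabinet floor, 55 to 75 mm behind the cabinet's front face, its long side roughly along the cabinet's x (within 12 degrees). z axis up. Grip it across its 28 mm width (y).
- shaker: Bench shaker, fixed and still: white base with a square aluminium platform 170 x 170 on top; the platform's floor is at z=59, its rim, 4 mm thick, rises to z=67 (8 mm above that floor). Origin at the centre of the underside of the base, on the bench.
- jar: Bystander: amber lidded jar, 64 diameter x 130 high, loose; origin at the centre of its underside.
- beaker: Bystander: white open beaker, 72 diameter x 85 high, loose; origin at the centre of its underside.
- tip_box: Bystander: box of pipette tips, 85 x 120 x 67 high, blue with white top, loose; origin at the centre of its underside.
Things that resemble listed ones, but are neither listed nor needed, are in the scene too. There is more than one size of the shaker; the job needs the largest.

How it is judged:
By the outcome, as a careful person would: the job done as asked, in the order asked, and still so for the second after the job is handed in, with the robot touching nothing.
It also fails if it takes over 48 s, if anything falls off the work surface, if the arm or the gripper's body presses on something with over 40 N, if the wrist force passes 120 N, or if a joint passes its speed limit or range.

## Working session

There is one attempt and no reset: what is moved stays moved. The work goes in short steps, Python scripts to look and compute and a tool call to move; the robot and the scene stay as the last step left them, time stands still between calls to the robot, and variables do not carry over. Pictures are saved under pics/ and viewed, and the job is handed in when it is done.

Besides the shell and the picture viewer there is one more tool, called after "Request:" by a JSON object that holds its "api" and its "payload", one argument or row to a line. step_arm: Moves the arm, as the interface text tells. Its arguments: {"type":"object","properties":{"motion":{"type":"array"},"force":{"type":"number"}},"required":["motion"]}

```bash
ls; mkdir -p pics; python3 - <<'E'
from workcell import *
import cv2,json,numpy as np
for n in("side","top"):
    c=capture(n);cv2.imwrite(f"pics/{n}0.png",c["image"])
    print(n,c["fx"],c["fy"],c["cx"],c["cy"]);print(np.array(c["R"]).round(4).tolist(),np.array(c["t"]).round(4).tolist())
print(state())
E
```

```text
pics
side 595.2574047451978 595.2574047451978 326.7342037363823 243.21384941756193
[[0.1616, -0.9868, 0.0137], [-0.7597, -0.1333, -0.6365], [0.6298, 0.0925, -0.7712]] [-0.168, 0.4268, 1.4073]
top 437.0030804149649 437.0030804149649 321.7516548208241 235.2242069562525
[[0.018, -0.9998, -0.0096], [-0.9973, -0.0173, -0.071], [0.0708, 0.0109, -0.9974]] [-0.1013, 0.4266, 1.4855]
{'time_s': 0.1, 'joint_pos': array([ 9.94599770e-01,  3.13431975e-01,  1.49833059e+00,  1.27116090e-05,
        1.33099314e+00, -2.23378074e-01]), 'joint_vel': array([ 0.00046193, -0.0002878 , -0.00316723, -0.00081763, -0.00116632,
        0.00029864]), 'joint_efforts': array([ 1.92668282e-03, -4.12898540e+01, -2.60137761e+01, -2.47575827e-04,
        3.10286596e-03, -1.57369891e-05]), 'position': array([0.1812882 , 0.49247752, 0.23078438]), 'tool_rot': array([ 1.75497142e-01,  9.84479769e-01, -5.33263205e-04, -2.32027897e-04]), 'contact_force': array([0.01473577, 0.74902872, 0.13305441]), 'moment': array([-0.0127518 , -0.03565875, -0.03092166]), 'grip_width': 0.08555176887518735}
```

View pics/side0.png

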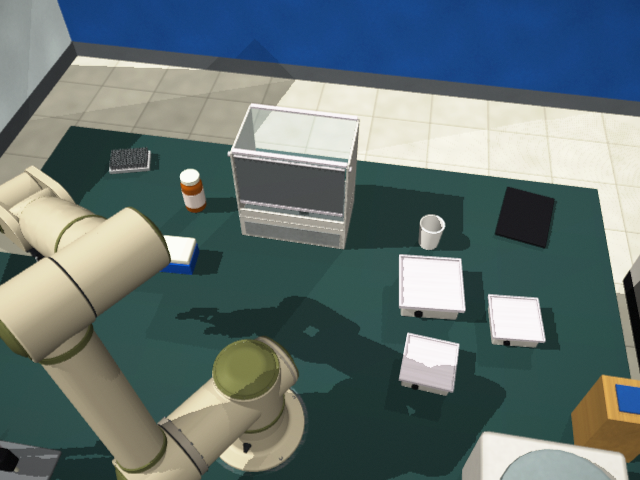

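View pics/top0.png

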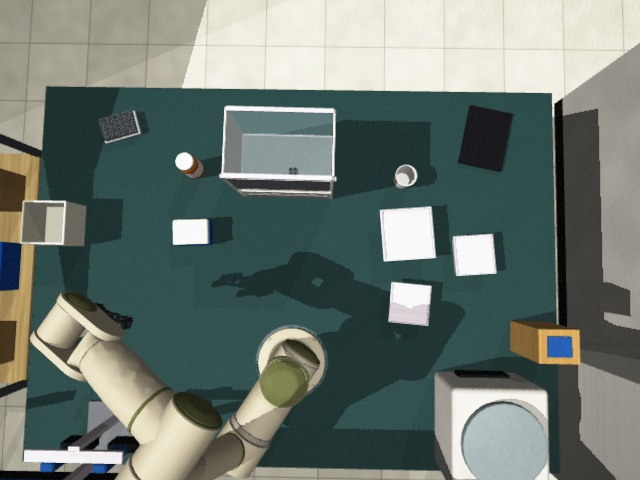

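The side view shows the cabinet at about (295,175) with its flap shut, the jar (192,190), beaker (430,230) and three shakers, the largest at (431,285). The top view shows the rack dimly through the roof near (293,170). I'll enlarge these areas next.

```bash
python3 - <<'E'
import cv2
s=cv2.imread("pics/side0.png");t=cv2.imread("pics/top0.png")
def crop(im,x,y,w,h,k,n): cv2.imwrite(n,cv2.resize(im[y:y+h,x:x+w],None,fx=k,fy=k,interpolation=cv2.INTER_CUBIC))
crop(t,210,95,135,110,5.9,"pics/ct.png")
crop(s,220,95,150,160,3.7,"pics/cs.png")
crop(s,380,200,180,200,3,"pics/shs.png")
crop(t,370,195,140,140,4,"pics/sht.png")
E
```

```text
(no output)
```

View pics/ct.png

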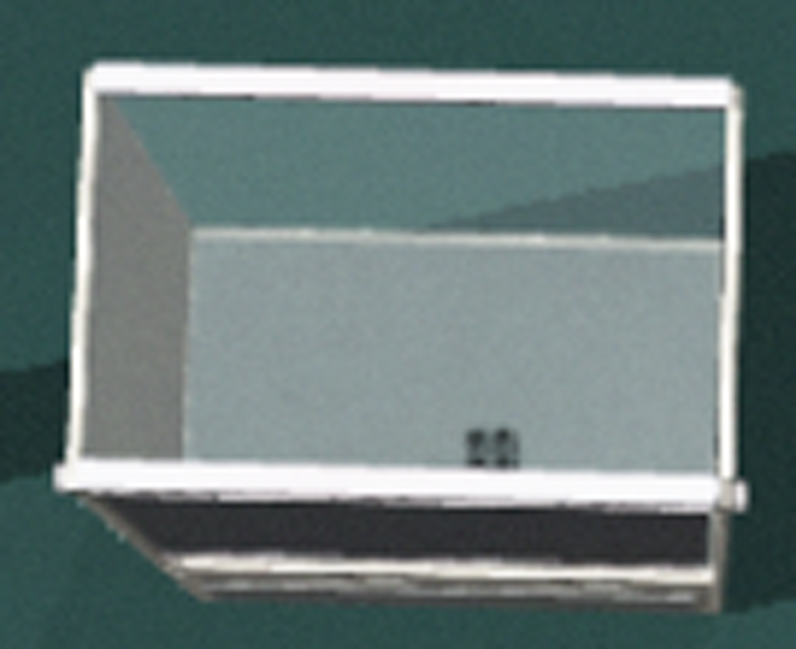

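View pics/cs.png

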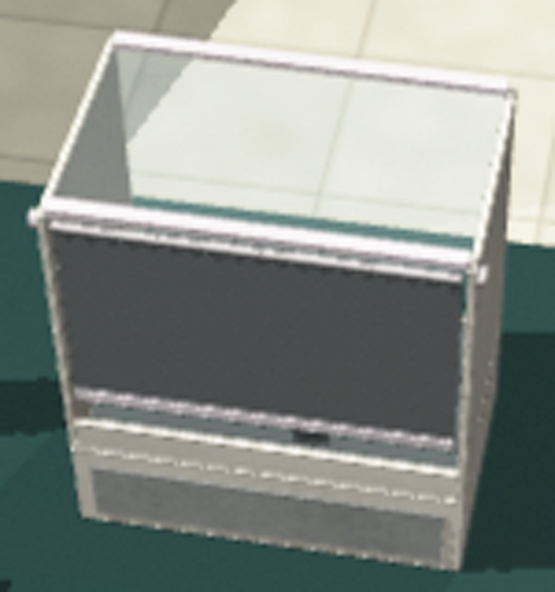

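View pics/shs.png

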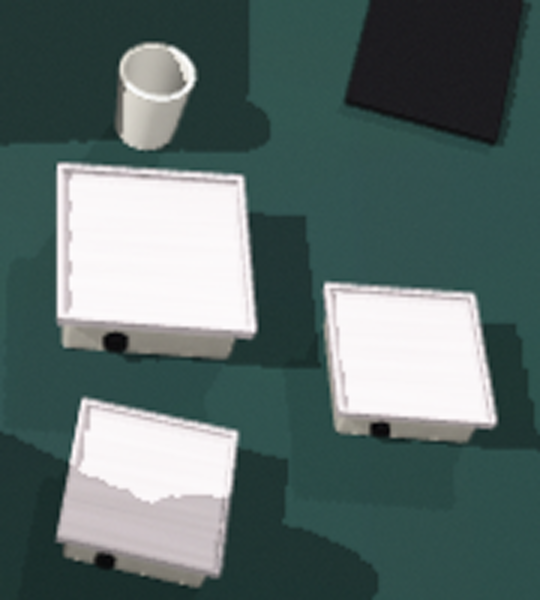

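View pics/sht.png

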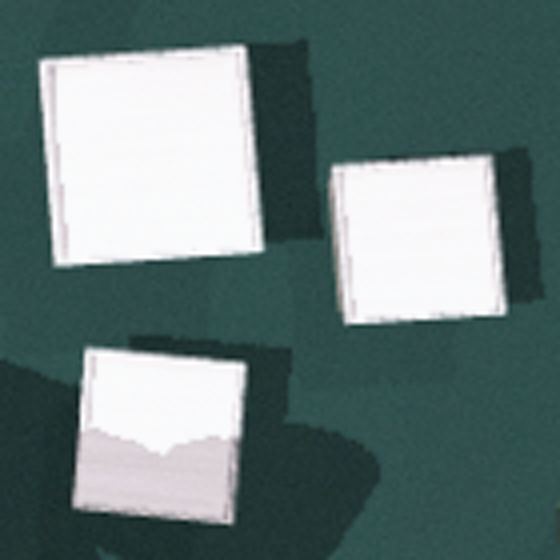

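```bash
cat > h.py <<'E'
import numpy as np,cv2
from scipy.optimize import least_squares
from scipy.spatial.transform import Rotation as Rn
CAM={"side":(595.2574,326.7342,243.2138,np.array([[0.1616,-0.9868,0.0137],[-0.7597,-0.1333,-0.6365],[0.6298,0.0925,-0.7712]]),np.array([-0.168,0.4268,1.4073])),
"top":(437.0031,321.7517,235.2242,np.array([[0.018,-0.9998,-0.0096],[-0.9973,-0.0173,-0.071],[0.0708,0.0109,-0.9974]]),np.array([-0.1013,0.4266,1.4855]))}
def proj(c,X):
    f,cx,cy,R,t=CAM[c];p=R@np.asarray(X)+t;return np.array([f*p[0]/p[2]+cx,f*p[1]/p[2]+cy])
def ray(c,uv):
    f,cx,cy,R,t=CAM[c];d=R.T@np.array([(uv[0]-cx)/f,(uv[1]-cy)/f,1]);return -R.T@t,d
def atz(c,uv,z):
    o,d=ray(c,uv);return o+d*(z-o[2])/d[2]
def tri(a,b):
    o1,d1=ray("side",a);o2,d2=ray("top",b);A=np.stack([d1,-d2],1);s=np.linalg.lstsq(A,o2-o1,rcond=None)[0]
    p,q=o1+s[0]*d1,o2+s[1]*d2;return (p+q)/2,np.linalg.norm(p-q)
def uc(u,v,k,ox,oy): return np.array([(u+.5)/k-.5+ox,(v+.5)/k-.5+oy])
ct=lambda u,v:uc(u,v,5.9,210,95)
cs=lambda u,v:uc(u,v,3.7,220,95)
ss=lambda u,v:uc(u,v,3,380,200)
st=lambda u,v:uc(u,v,4,370,195)
E
python3 - <<'E'
from h import *
obs=[("top",ct(88,65),(100,155,325)),("top",ct(740,80),(100,-155,325)),("top",ct(205,600),(-100,155,0)),("top",ct(718,612),(-100,-155,0)),
("side",cs(115,33),(100,155,325)),("side",cs(515,88),(100,-155,325)),("side",cs(82,518),(-100,155,0)),("side",cs(460,570),(-100,-155,0)),
("side",cs(76,420),(-100,149,115)),("side",cs(460,470),(-100,-149,115))]
def w(p,X,): 
    c,s=np.cos(p[2]),np.sin(p[2]);X=np.array(X)/1000;return np.array([p[0]+c*X[0]-s*X[1],p[1]+s*X[0]+c*X[1],p[3]+X[2]])
def res(p): return np.concatenate([proj(c,w(p,X))-uv for c,uv,X in obs])
r=least_squares(res,[.6,.1,0,0],loss="soft_l1");print(r.x,res(r.x).reshape(-1,2).round(1).tolist())
r3=least_squares(lambda q:res([*q,0]),[.6,.1,0],loss="soft_l1");p=[*r3.x,0];print(p,res(p).reshape(-1,2).round(1).tolist())
# roof corners triangulated
print("roof",tri(cs(115,33),ct(88,65)),tri(cs(515,88),ct(740,80)))
# rack
for u,v in((468,430),(518,430),(493,430)):
    X=atz("top",ct(u,v),.130);d=X[:2]-np.array(p[:2]);c,s=np.cos(p[2]),np.sin(p[2]);print("rack back edge",X,"cab",[c*d[0]+s*d[1],-s*d[0]+c*d[1]])
for u,v in((292,430),(330,437),(310,442)):
  for z in(.130,.12,.11):
    X=atz("side",cs(u,v),z);d=X[:2]-np.array(p[:2]);print("rack side",u,v,z,X,"cab",[c*d[0]+s*d[1],-s*d[0]+c*d[1]])
# shaker
S=[(58,164),(244,177),(256,334),(58,323)];T=[(39,59),(245,45),(263,250),(54,267)]
P=[tri(ss(*a),st(*b)) for a,b in zip(S,T)]
for q in P:print("shaker",q)
m=np.mean([q[0] for q in P],0);print(m)
for b in T: print("at67",atz("top",st(*b),.067))
print(np.mean([atz("top",st(*b),.067) for b in T],0),np.mean([atz("side",ss(*b),.067) for b in S],0))
E
```

```text
[ 0.66112048  0.0242597  -0.00660039  0.00353445] [[0.3, 0.0], [1.4, -0.2], [-0.3, -0.5], [1.6, -0.5], [-2.1, 0.8], [0.6, -0.9], [-0.4, -0.3], [0.1, 0.1], [-0.7, 0.2], [-0.5, 0.8]]
[np.float64(0.6631849007409893), np.float64(0.02482781040433987), np.float64(-0.006452230742172324), 0] [[0.4, -0.2], [1.2, -0.5], [-0.3, -0.9], [1.5, -0.9], [-2.0, 1.3], [0.4, -0.4], [-0.3, -0.1], [0.0, 0.3], [-0.6, 0.5], [-0.6, 1.1]]
roof (array([0.7607972 , 0.17515057, 0.33319555]), np.float64(0.006175094184711046)) (array([ 0.76123059, -0.12868871,  0.32410807]), np.float64(0.002236147428537281))
rack back edge [0.63604153 0.01421752 0.13      ] cab [np.float64(-0.027074351146314762), np.float64(-0.010785203340231767)]
rack back edge [ 0.6364712  -0.01296486  0.13      ] cab [np.float64(-0.026469300866562805), np.float64(-0.03796424704851776)]
rack back edge [6.36256382e-01 6.25045991e-04 1.30000000e-01] cab [np.float64(-0.02677179743949872), np.float64(-0.024376008430062504)]
rack side 292 430 0.13 [0.57130195 0.00514561 0.13      ] cab [np.float64(-0.09175404056336635), np.float64(-0.0202746327412269
[... 1014 characters left out ...]
(-0.08352744375201712), np.float64(-0.03220231494338956)]
shaker (array([ 0.51413726, -0.28618486,  0.0681604 ]), np.float64(0.004249480870838924))
shaker (array([ 0.52873957, -0.45682954,  0.06764778]), np.float64(0.004105599930459517))
shaker (array([ 0.3589801 , -0.47156277,  0.06518611]), np.float64(0.002706637363026425))
shaker (array([ 0.3420975, -0.3009959,  0.0634848]), np.float64(0.005002074740195768))
[ 0.43598861 -0.37889327  0.06611978]
at67 [ 0.51400007 -0.2842002   0.067     ]
at67 [ 0.52856102 -0.45488388  0.067     ]
at67 [ 0.35879157 -0.46972321  0.067     ]
at67 [ 0.3417468  -0.29803426  0.067     ]
[ 0.43577486 -0.37671039  0.067     ] [ 0.4359438  -0.38080883  0.067     ]
```

Request:
{"api": "step_arm", "payload": {
  "motion": [
    [20, -41, 2, 0, 0, 0.09, -1],
    [20, -41, 2, 0, 0, 0.09, -1],
    [20, -41, 2, 0, 0, 0.09, -1],
    [20, -41, 2, 0, 0, 0.077, -1],
    [20, -41, 0, 0, -0.094, 0, -1],
    [20, -41, 0, 0, -0.094, 0, -1],
    [20, -41, 0, 0, -0.094, 0, -1],
    [20, -41, 0, 0, -0.094, 0, -1],
    [20, -41, 0, 0, -0.094, 0, -1],
    [20, -41, 0, 0, -0.094, 0, -1],
    [20, -41, 0, 0, -0.094, 0, -1],
    [20, -41, 0, 0, -0.092, 0, -1]
  ]
}}

```text
time_s: 1.3
position: [0.4059, 0.0368, 0.2378]
tool_rot: [0.0, 0.944, 0.008, 0.328]
contact_force: [1.1, 0.5, 1.4]
grip_width: 0.0855
```

```bash
cat > look.py <<'E'
import sys
from workcell import *
import cv2,numpy as np
from scipy.spatial.transform import Rotation as Rn
k=sys.argv[1]
ims=[]
for n in("side","top"):
    c=capture(n);cv2.imwrite(f"pics/{n}{k}.png",c["image"])
s=state();M=Rn.from_quat(s["tool_rot"]).as_matrix()
print(s["time_s"],s["position"].round(4),"z",M[:,2].round(3),"y",M[:,1].round(3),"F",s["contact_force"].round(1),"w",s["grip_width"],"q",s["joint_pos"].round(2))
E
python3 look.py 1
```

```text
1.4 [0.4059 0.0358 0.2372] z [ 0.618  0.014 -0.786] y [-0.003  1.     0.016] F [-0.1  0.3 -0.3] w 0.08574389330309523 q [-0.35 -0.31  2.26  0.41  0.61 -2.19]
```

View pics/side1.png

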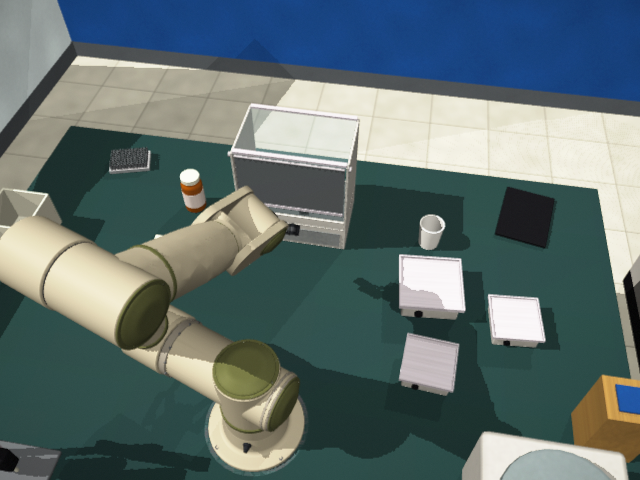

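View pics/top1.png

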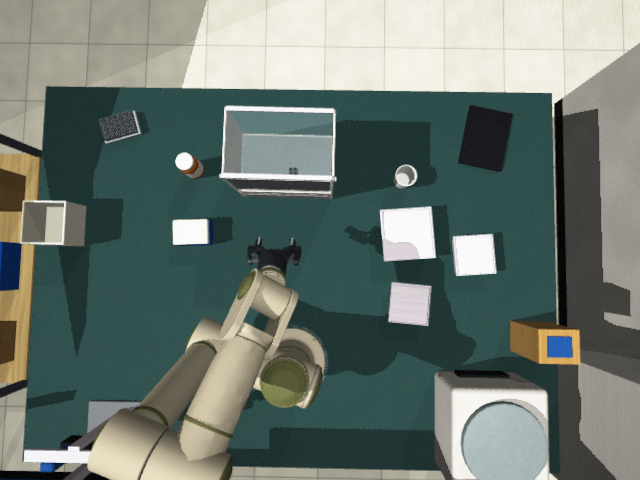

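The side view shows the hand at (285,228), clear in front of the cabinet, with everything else undisturbed. I'll bring it to just in front of the flap.

Request:
{"api": "step_arm", "payload": {
  "motion": [
    [20, -7, -14, -0.003, -0.014, 0, -1],
    [20, -7, -14, -0.003, -0.014, 0, -1],
    [20, -7, -14, -0.003, -0.014, 0, -1],
    [20, -7, -14, -0.003, -0.014, 0, -1],
    [20, -6, -14, -0.003, -0.014, 0, -1],
    [20, -5, -14, 0, -0.014, 0, -1],
    [0, 0, 0, 0, 0, 0, -1]
  ]
}}

```text
time_s: 2.1
position: [0.527, 0.0011, 0.1543]
tool_rot: [-0.001, 0.932, 0.003, 0.363]
contact_force: [-0.8, 0.6, 0.1]
grip_width: 0.0852
```

```bash
python3 look.py 2; python3 - <<'E'
import cv2
s=cv2.imread("pics/side2.png");t=cv2.imread("pics/top2.png")
a=cv2.resize(s[90:290,200:400],(400,400),interpolation=2);b=cv2.resize(t[90:290,180:380],(400,400),interpolation=2)
cv2.imwrite("pics/z2.png",cv2.hconcat([a,b]))
E
```

```text
2.2 [0.5259 0.0014 0.1558] z [ 0.678  0.007 -0.735] y [-0.01  1.   -0.  ] F [-0.4 -0.4 -0.6] w 0.08498160253263194 q [-0.34  0.14  2.15  1.06  0.27 -2.88]
```

View pics/z2.png

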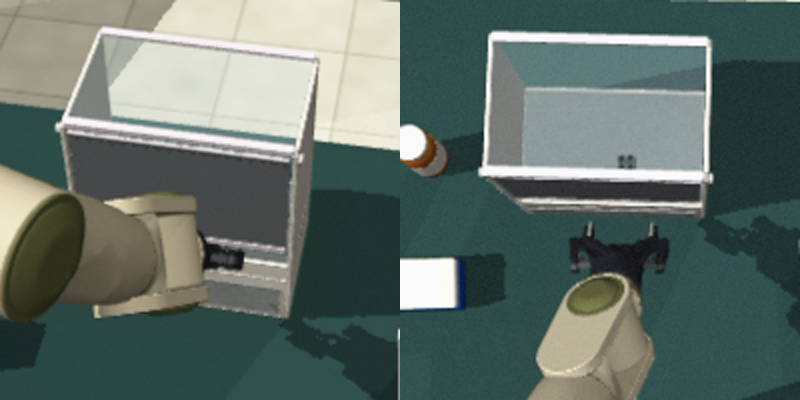

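The zoomed view shows the hand in front of the flap gap, with the fingers at (590-650,240) in the top half. Joint 6 is at its -2.88 limit, so I'll back off and turn the hand half a turn about its own axis.

Request:
{"api": "step_arm", "payload": {
  "motion": [
    [-30, 0, 5, 0.097, 0.001, -0.105, -1],
    [-30, 0, 5, 0.097, 0.001, -0.105, -1],
    [-10, 0, 0, 0.097, 0.001, -0.105, -1],
    [0, 0, 0, 0.097, 0.001, -0.105, -1],
    [0, 0, 0, 0.097, 0.001, -0.105, -1],
    [0, 0, 0, 0.097, 0.001, -0.105, -1],
    [0, 0, 0, 0.097, 0.001, -0.105, -1],
    [0, 0, 0, 0.097, 0.001, -0.105, -1],
    [0, 0, 0, 0.097, 0.001, -0.105, -1],
    [0, 0, 0, 0.097, 0.001, -0.105, -1],
    [0, 0, 0, 0.097, 0.001, -0.105, -1],
    [0, 0, 0, 0.097, 0.001, -0.105, -1]
  ]
}}

```text
time_s: 3.4
position: [0.4557, 0.0011, 0.1668]
tool_rot: [0.703, 0.611, 0.277, 0.236]
contact_force: [-0.4, 0.8, -0.2]
grip_width: 0.0852
```

```bash
python3 - <<'E'
from workcell import *
from scipy.spatial.transform import Rotation as Rn
import numpy as np
s=state();M=Rn.from_quat(s["tool_rot"]);a=.75
T=Rn.from_matrix(np.array([[np.cos(a),0,np.sin(a)],[0,-1,0],[np.sin(a),0,-np.cos(a)]]))
print(s["position"],s["joint_pos"].round(2),M.as_matrix().round(3).tolist(),(T*M.inv()).as_rotvec())
E
```

```text
[0.45574649 0.00106399 0.16675318] [-0.43 -0.05  2.32  1.04  0.34 -1.19] [[0.099, 0.729, 0.677], [0.99, -0.142, 0.007], [0.101, 0.67, -0.735]] [ 9.66437025e-01  5.23815319e-04 -1.05200773e+00]
```

Request:
{"api": "step_arm", "payload": {
  "motion": [
    [0, 0, 0, 0.0966, 0, -0.1052, -1],
    [0, 0, 0, 0.0966, 0, -0.1052, -1],
    [0, 0, 0, 0.0966, 0, -0.1052, -1],
    [0, 0, 0, 0.0966, 0, -0.1052, -1],
    [0, 0, 0, 0.0966, 0, -0.1052, -1],
    [0, 0, 0, 0.0966, 0, -0.1052, -1],
    [0, 0, 0, 0.0966, 0, -0.1052, -1],
    [0, 0, 0, 0.0966, 0, -0.1052, -1],
    [15, -1, -3, 0.0966, 0, -0.1052, -1],
    [20, -1, -4, 0.0966, 0, -0.1052, -1],
    [20, -1, -4, 0, 0, 0, -1],
    [15, -1, -3, 0, 0, 0, -1]
  ]
}}

```text
time_s: 4.6
position: [0.5268, -0.0029, 0.1528]
tool_rot: [0.93, 0.003, 0.367, 0.001]
contact_force: [-0.5, -0.3, 0.1]
grip_width: 0.0856
```

```bash
cat > st.py <<'E'
from workcell import *
from scipy.spatial.transform import Rotation as Rn
import numpy as np
s=state();M=Rn.from_quat(s["tool_rot"]);a=.75
T=Rn.from_matrix(np.array([[np.cos(a),0,np.sin(a)],[0,-1,0],[np.sin(a),0,-np.cos(a)]]))
print(s["time_s"],s["position"].round(4),s["joint_pos"].round(2),"err",(T*M.inv()).as_rotvec().round(3),"F",s["contact_force"].round(1),s["moment"].round(2),s["grip_width"])
E
python3 st.py
```

```text
4.6 [ 0.5268 -0.0029  0.1528] [-0.35  0.15  2.16  1.12  0.26  0.2 ] err [ 0.003  0.001 -0.005] F [-0.5 -0.3  0.1] [ 0.02  0.33 -0.02] 0.08558799587950028
```

Request:
{"api": "step_arm", "payload": {
  "motion": [
    [15, 0, -3, 0, 0, 0, -1],
    [15, 0, -3, 0, 0, 0, -1],
    [15, 0, -2, 0, 0, 0, -1],
    [15, 0, 0, 0, 0, 0, -1],
    [15, 0, 0, 0, 0, 0, -1],
    [10, 0, 0, 0, 0, 0, -1]
  ]
}}

```text
time_s: 5.2
position: [0.6116, -0.0029, 0.1452]
tool_rot: [0.93, 0.003, 0.367, 0.001]
contact_force: [-1.5, 0.3, -0.2]
grip_width: 0.0855
```

```bash
python3 st.py; python3 look.py 3; python3 - <<'E'
import cv2
s=cv2.imread("pics/side3.png");t=cv2.imread("pics/top3.png")
a=cv2.resize(s[90:290,200:400],(400,400),interpolation=2);b=cv2.resize(t[95:225,210:340],(400,400),interpolation=2)
cv2.imwrite("pics/z3.png",cv2.hconcat([a,b]))
E
```

```text
5.2 [ 0.6116 -0.0029  0.1452] [-0.28  0.33  1.94  0.93  0.24  0.45] err [ 0.004  0.001 -0.005] F [-1.5  0.3 -0.2] [0.01 0.37 0.  ] 0.08552081367970321
5.3 [ 0.6116 -0.003   0.1451] z [ 0.682  0.001 -0.731] y [ 0.005 -1.     0.003] F [-0.6 -1.1 -0.4] w 0.08542708747079239 q [-0.28  0.33  1.94  0.93  0.24  0.45]
```

View pics/z3.png

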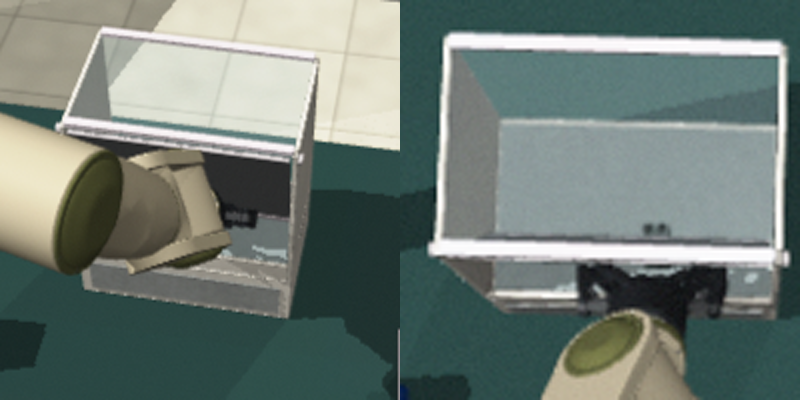

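The zoom shows the flap raised on the hand, with the rack at (655,228) in the right half, centred between the fingers (588-722). I'll descend to grasp it.

Request:
{"api": "step_arm", "payload": {
  "motion": [
    [6, 0, -10, 0, 0, 0, -1],
    [5, 0, -10, 0, 0, 0, -1],
    [5, 0, -10, 0, 0, 0, -1],
    [0, 0, -9, 0, 0, 0, -1],
    [0, 0, -5, 0, 0, 0, -1],
    [0, 0, 0, 0, 0, 0, -1]
  ]
}}

```text
time_s: 5.9
position: [0.6264, -0.0031, 0.0999]
tool_rot: [0.931, 0.002, 0.366, 0.0]
contact_force: [-0.2, -0.3, -0.3]
grip_width: 0.0856
```

```bash
python3 st.py; python3 look.py 4; python3 - <<'E'
import cv2
s=cv2.imread("pics/side4.png");t=cv2.imread("pics/top4.png")
a=cv2.resize(s[90:290,200:400],(400,400),interpolation=2);b=cv2.resize(t[95:225,210:340],(400,400),interpolation=2)
cv2.imwrite("pics/z4.png",cv2.hconcat([a,b]))
E
```

```text
5.9 [ 0.6264 -0.0031  0.0999] [-0.27  0.44  1.93  1.33  0.19  0.04] err [ 0.002 -0.001 -0.003] F [-0.2 -0.3 -0.3] [ 0.04  0.3  -0.  ] 0.08560219140539642
6.0 [ 0.627  -0.0034  0.1007] z [ 0.682  0.001 -0.732] y [ 0.003 -1.     0.002] F [-0.6  0.5 -0.8] w 0.08566171525317735 q [-0.27  0.44  1.92  1.33  0.19  0.04]
```

View pics/z4.png

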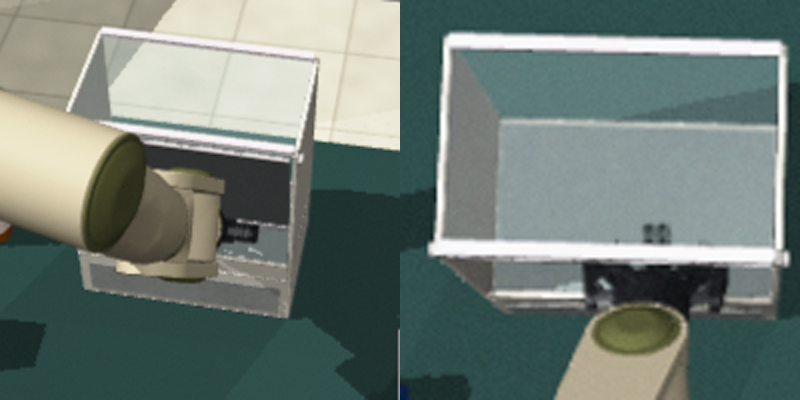

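The hand is now straddling the rack, which is unmoved at (655,235) in the right half. Closing the gripper.

Request:
{"api": "step_arm", "payload": {
  "motion": [
    [0, 0, 0, 0, 0, 0, 1],
    [0, 0, 0, 0, 0, 0, 1],
    [0, 0, 0, 0, 0, 0, 1],
    [0, 0, 0, 0, 0, 0, 1],
    [0, 0, 0, 0, 0, 0, 1],
    [0, 0, 0, 0, 0, 0, 1],
    [0, 0, 0, 0, 0, 0, 1],
    [0, 0, 0, 0, 0, 0, 1]
  ],
  "force": 30
}}

```text
time_s: 6.8
position: [0.6274, -0.0037, 0.1002]
tool_rot: [0.931, 0.001, 0.366, 0.0]
contact_force: [-2.2, -0.0, 4.4]
grip_width: 0.0277
```

```bash
python3 st.py; python3 look.py 5; python3 - <<'E'
import cv2
s=cv2.imread("pics/side5.png");t=cv2.imread("pics/top5.png")
a=cv2.resize(s[90:290,200:400],(400,400),interpolation=2);b=cv2.resize(t[95:225,210:340],(400,400),interpolation=2)
cv2.imwrite("pics/z5.png",cv2.hconcat([a,b]))
E
```

```text
6.8 [ 0.6274 -0.0037  0.1002] [-0.27  0.44  1.92  1.33  0.19  0.04] err [ 0.002 -0.    -0.002] F [-2.2 -0.   4.4] [0.03 0.24 0.04] 0.027679684055399355
6.9 [ 0.6274 -0.0037  0.1002] z [ 0.682  0.    -0.732] y [ 0.002 -1.     0.002] F [-2.3  0.7  4.8] w 0.02764825202408748 q [-0.27  0.44  1.92  1.33  0.19  0.04]
```

View pics/z5.png

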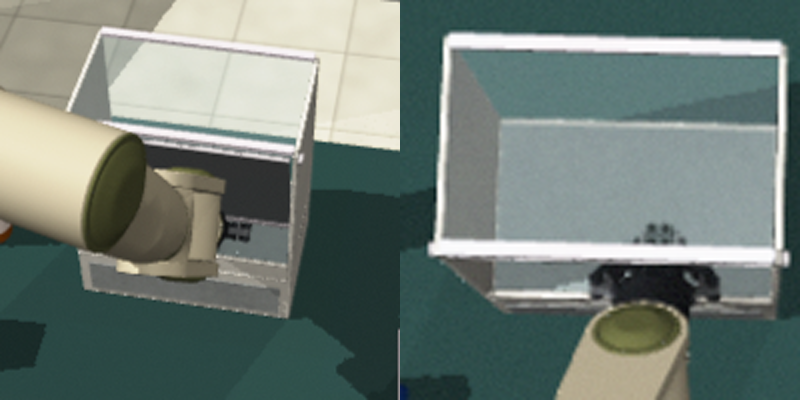

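The grip holds at 27.7 mm with the fingers around the rack at (660,235). I'll lift it gently, easing outwards.

Request:
{"api": "step_arm", "payload": {
  "motion": [
    [0, 0, 4, 0, 0, 0, 1],
    [0, 0, 6, 0, 0, 0, 1],
    [-3, 0, 6, 0, 0, 0, 1],
    [-3, 0, 6, 0, 0, 0, 1],
    [-3, 0, 6, 0, 0, 0, 1],
    [-3, 0, 6, 0, 0, 0, 1],
    [-2, 0, 5, 0, 0, 0, 1],
    [0, 0, 0, 0, 0, 0, 1]
  ]
}}

```text
time_s: 7.7
position: [0.6132, -0.0037, 0.1388]
tool_rot: [0.931, 0.001, 0.366, 0.0]
contact_force: [-0.2, 0.6, -1.0]
grip_width: 0.0273
```

```bash
python3 st.py; python3 look.py 6; python3 - <<'E'
import cv2
s=cv2.imread("pics/side6.png");t=cv2.imread("pics/top6.png")
a=cv2.resize(s[90:290,200:400],(400,400),interpolation=2);b=cv2.resize(t[95:225,210:340],(400,400),interpolation=2)
cv2.imwrite("pics/z6.png",cv2.hconcat([a,b]))
E
```

```text
7.7 [ 0.6132 -0.0037  0.1388] [-0.28  0.34  1.94  0.97  0.23  0.41] err [ 0.002 -0.001 -0.002] F [-0.2  0.6 -1. ] [0.04 0.44 0.01] 0.027316864611963563
7.8 [ 0.6133 -0.0037  0.1388] z [ 0.681  0.    -0.732] y [ 0.002 -1.     0.001] F [-0.1 -0.1  0.2] w 0.027686939490153793 q [-0.28  0.34  1.94  0.97  0.23  0.41]
```

View pics/z6.png

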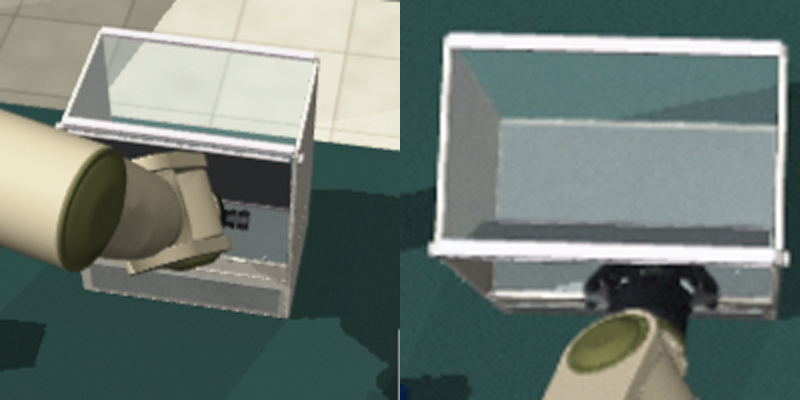

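The rack is lifted 39 mm with the flap resting above it, its edge at (650,225) in the right half. Withdrawing.

Request:
{"api": "step_arm", "payload": {
  "motion": [
    [-4, 0, 4, 0, 0, 0, 1],
    [-10, 0, 0, 0, 0, 0, 1],
    [-14, 0, 0, 0, 0, 0, 1],
    [-14, 0, 0, 0, 0, 0, 1],
    [-14, 0, 0, 0, 0, 0, 1],
    [-14, 0, 0, 0, 0, 0, 1],
    [-14, 0, 0, 0, 0, 0, 1],
    [-14, 0, 0, 0, 0, 0, 1],
    [-14, 0, 0, 0, 0, 0, 1],
    [-14, 0, 0, 0, 0, 0, 1],
    [-14, 0, 0, 0, 0, 0, 1],
    [-10, 0, 0, 0, 0, 0, 1]
  ]
}}

```text
time_s: 9.0
position: [0.4626, -0.0036, 0.1431]
tool_rot: [0.931, 0.001, 0.366, 0.0]
contact_force: [0.1, -0.2, -0.0]
grip_width: 0.0276
```

```bash
python3 st.py; python3 look.py 7; python3 - <<'E'
import cv2
s=cv2.imread("pics/side7.png");t=cv2.imread("pics/top7.png")
a=cv2.resize(s[90:290,200:400],(400,400),interpolation=2);b=cv2.resize(t[95:225,210:340],(400,400),interpolation=2)
cv2.imwrite("pics/z7.png",cv2.hconcat([a,b]))
E
```

```text
9.0 [ 0.4626 -0.0036  0.1431] [-0.43  0.03  2.33  1.32  0.3  -0.06] err [ 0.002 -0.    -0.002] F [ 0.1 -0.2 -0. ] [-0.01  0.46  0.01] 0.027563895681534972
9.1 [ 0.4627 -0.0037  0.1431] z [ 0.681 -0.    -0.732] y [ 0.001 -1.     0.002] F [ 1.  -0.1 -1.2] w 0.02740459119422915 q [-0.43  0.03  2.33  1.32  0.3  -0.06]
```

View pics/z7.png

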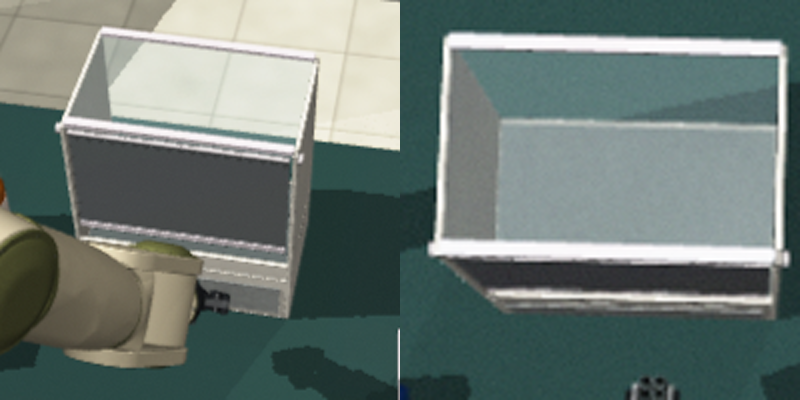

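The flap hangs shut again and the rack is out in the gripper. Next is the carry over to the big shaker.

Request:
{"api": "step_arm", "payload": {
  "motion": [
    [0, -12, 5, 0, 0, -0.03, 1],
    [-1, -24, 8, 0, 0, -0.05, 1],
    [-2, -36, 8, 0, 0, -0.065, 1],
    [-2, -38, 6, 0, 0, -0.07, 1],
    [-2, -38, 3, 0, 0, -0.07, 1],
    [-2, -38, 0, 0, 0, -0.07, 1],
    [-2, -38, 0, 0, 0, -0.07, 1],
    [-2, -38, 0, 0, 0, -0.07, 1],
    [-2, -38, 0, 0, 0, -0.07, 1],
    [-2, -36, 0, 0, 0, -0.065, 1],
    [-2, -28, 0, 0, 0, -0.05, 1],
    [0, -18, 0, 0, 0, -0.03, 1]
  ]
}}

```text
time_s: 10.3
position: [0.4445, -0.3879, 0.1731]
tool_rot: [0.872, -0.324, 0.343, 0.128]
contact_force: [0.5, 0.9, -1.0]
grip_width: 0.0279
```

```bash
sed -i 's/T=Rn.from_matrix/T=Rn.from_euler("z",float(__import__("sys").argv[1]) if len(__import__("sys").argv)>1 else 0)*Rn.from_matrix/' st.py; python3 st.py -0.71; python3 look.py 8; python3 - <<'E'
import cv2
s=cv2.imread("pics/side8.png");t=cv2.imread("pics/top8.png")
a=cv2.resize(s[220:340,370:490],(400,400),interpolation=2);b=cv2.resize(t[190:290,360:460],(400,400),interpolation=2)
cv2.imwrite("pics/z8.png",cv2.hconcat([a,b]))
E
```

```text
10.3 [ 0.4445 -0.3879  0.1731] [-1.    0.24  1.97  0.78  0.28  0.6 ] err [ 0.001 -0.001  0.001] F [ 0.5  0.9 -1. ] [0.26 0.32 0.  ] 0.027920156742434976
10.4 [ 0.4446 -0.3875  0.1731] z [ 0.516 -0.445 -0.732] y [-0.652 -0.758  0.002] F [ 0.2 -0.  -1.9] w 0.02774265851356297 q [-1.    0.24  1.97  0.78  0.28  0.6 ]
```

View pics/z8.png

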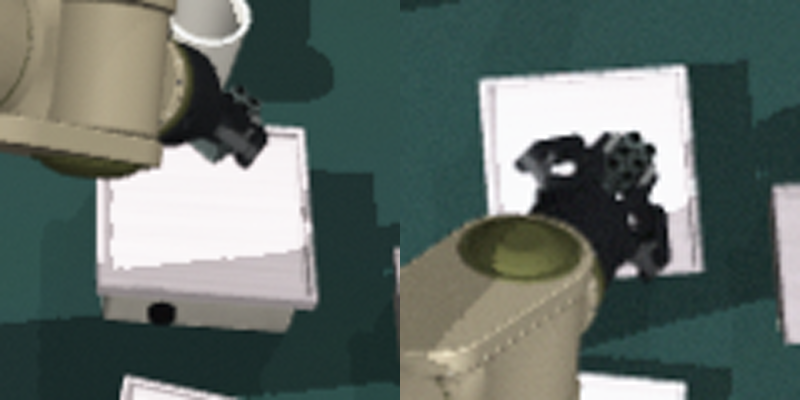

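View pics/side8.png

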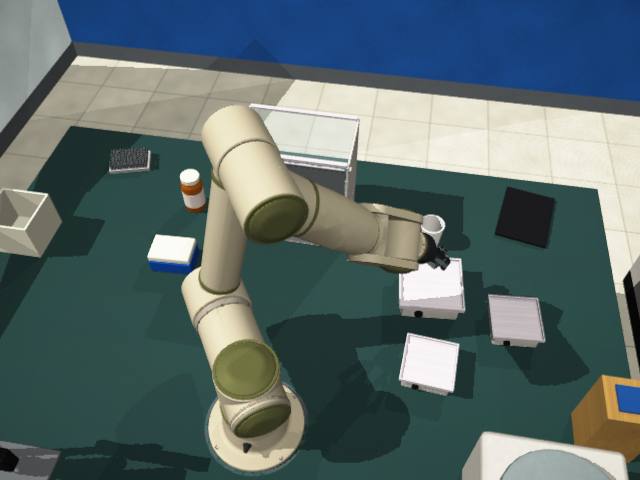

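```bash
python3 - <<'E'
from h import *
print(atz("top",(417.3,230.5),.203), proj("top",(.436,-.379,.203)),proj("side",(.436,-.379,.203)),proj("side",(.436,-.379,.158)))
print("beaker",atz("top",(405,176),.085))
E
```

```text
[ 0.43409236 -0.38185459  0.203     ] [416.34924798 229.85941024] [438.26830514 249.95691134] [435.48948842 260.9836686 ]
beaker [ 0.62380957 -0.36544668  0.085     ]
```

Request:
{"api": "step_arm", "payload": {
  "motion": [
    [0, 0, -8, 0, 0, 0, 1],
    [0, 0, -14, 0, 0, 0, 1],
    [0, 0, -16, 0, 0, 0, 1],
    [0, 0, -16, 0, 0, 0, 1],
    [0, 0, -16, 0, 0, 0, 1],
    [0, 0, -12, 0, 0, 0, 1],
    [0, 0, -6, 0, 0, 0, 1],
    [0, 0, -3, 0, 0, 0, 1],
    [0, 0, 0, 0, 0, 0, 1]
  ]
}}

```text
time_s: 11.3
position: [0.4462, -0.3868, 0.0852]
tool_rot: [0.872, -0.321, 0.346, 0.129]
contact_force: [0.7, -2.1, 12.4]
grip_width: 0.0277
```

```bash
python3 st.py -0.71; python3 look.py 9; python3 - <<'E'
import cv2
s=cv2.imread("pics/side9.png");t=cv2.imread("pics/top9.png")
a=cv2.resize(s[220:340,370:490],(400,400),interpolation=2);b=cv2.resize(t[190:290,360:460],(400,400),interpolation=2)
cv2.imwrite("pics/z9.png",cv2.hconcat([a,b]))
E
```

```text
11.3 [ 0.4462 -0.3868  0.0852] [-1.    0.41  2.04  1.81  0.2  -0.46] err [ 0.006  0.004 -0.003] F [ 0.7 -2.1 12.4] [-0.93 -1.03 -0.07] 0.02768616453773495
11.4 [ 0.4462 -0.3868  0.0852] z [ 0.521 -0.447 -0.727] y [-0.649 -0.761  0.002] F [-0.7 -1.3 12.5] w 0.027542458704016542 q [-1.    0.41  2.04  1.81  0.2  -0.46]
```

View pics/z9.png

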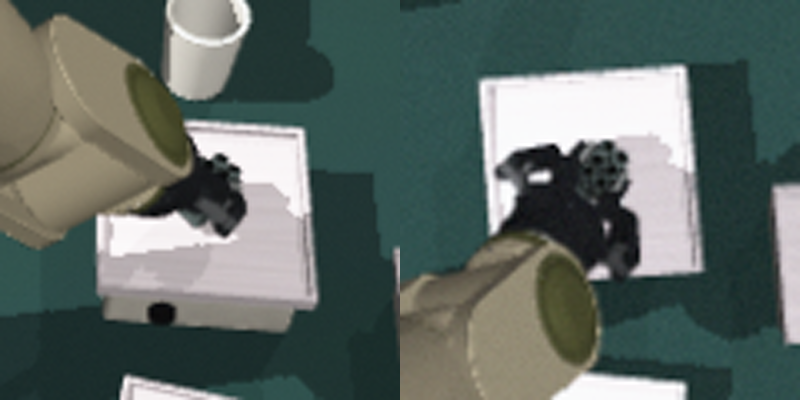

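A contact of 12 N has come about 10 mm higher than expected, so I'll check whether the rack is tilted in the grip.

```bash
python3 - <<'E'
import cv2
out=[]
for k in (8,9):
    s=cv2.imread(f"pics/side{k}.png");t=cv2.imread(f"pics/top{k}.png")
    y=235 if k==8 else 250; 
    a=cv2.resize(s[y:y+50,410:460],(400,300),interpolation=2) if 0 else cv2.resize(s[y:y+37,412:462],(400,296),interpolation=2)
    b=cv2.resize(t[215:252,390:440],(400,296),interpolation=2)
    out.append(cv2.hconcat([a,b]))
cv2.imwrite("pics/z9b.png",cv2.vconcat(out))
t=cv2.imread("pics/top7.png");s=cv2.imread("pics/side7.png")
a=cv2.resize(s[215:255,280:330],(400,320),interpolation=2)
b=cv2.resize(t[205:245,270:320],(400,320),interpolation=2)
cv2.imwrite("pics/z7b.png",cv2.hconcat([a,b]))
E
```

```text
(no output)
```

View pics/z9b.png

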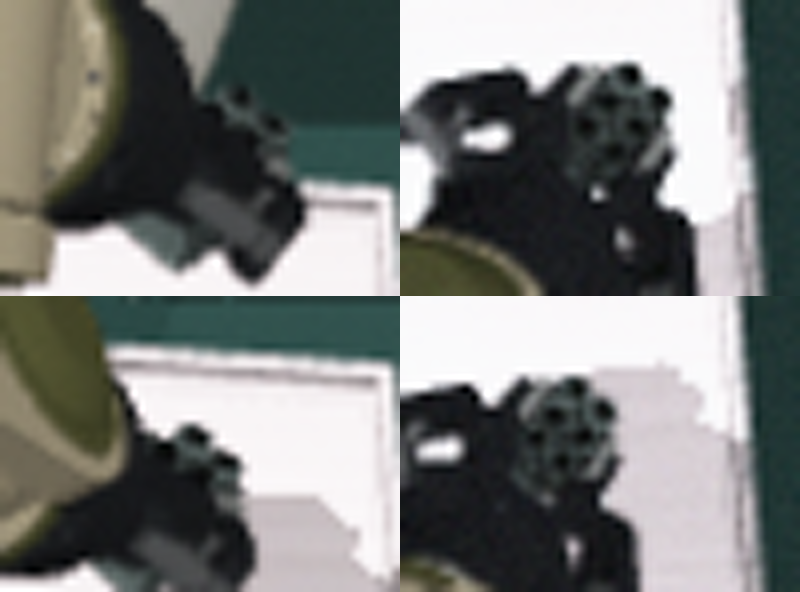

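View pics/z7b.png

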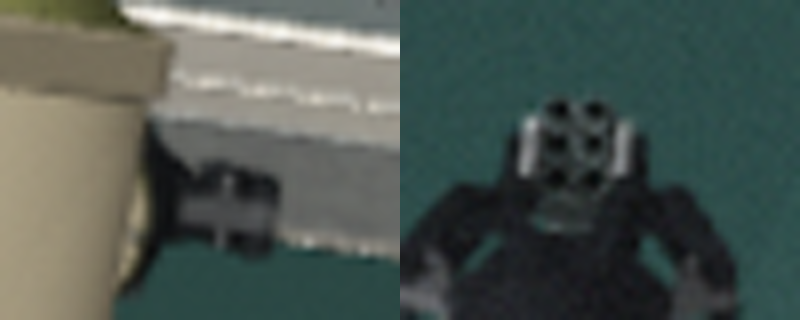

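```bash
cat > fit.py <<'E'
from h import *
def cam(u,v,ox,oy,k=8): return np.array([(u+.5)/k-.5+ox,(v+.5)/k-.5+oy])
a=.75
def Rt(yaw): return Rn.from_euler("z",yaw).as_matrix()
P7=(np.array([.4627,-.0037,.1431]),0.0);P8=(np.array([.4446,-.3875,.1731]),-.71)
holes=[(x,y,22.5) for x in(14,0,-14) for y in(7,-7)]
obs=[]
for (X,(u,v)) in zip(holes,[(158,110),(195,108),(158,142),(195,142),(158,178),(195,178)]): obs.append(("top",P7,X,cam(u,v,270,205)))
obs+=[("top",P7,(-21,14,-22.5),cam(135,232,270,205)),("top",P7,(-21,-14,-22.5),cam(197,232,270,205))]
for (X,(u,v)) in zip(holes,[(232,75),(262,100),(210,100),(240,127),(182,128),(212,150)]): obs.append(("top",P8,X,cam(u,v,390,215)))
obs+=[("side",P8,(-21,14,-22.5),cam(128,225,412,235)),("side",P8,(-21,-14,-22.5),cam(180,272,412,235))]
def world(p,P,X):
    T,yaw=P;R=Rt(yaw);Ry=Rn.from_euler("y",p[3]).as_matrix()
    return T+R@(p[:3]+Ry@np.array(X)/1000)
def res(q):
    r=[]
    for c,P,X,uv in obs:
        b=np.append(q[4:6],0) if c=="top" else np.append(q[6:8],0)
        r.append(proj(c,world(q,P,X))+b[:2]-uv)
    return np.concatenate(r+[q[4:8]/1.0])
if __name__=="__main__":
    r=least_squares(res,[-.011,0,.007,.2,0,0,0,0],loss="soft_l1",f_scale=1.);q=r.x
    print("offset mm",(q[:3]*1000).round(1),"pitch deg",np.degrees(q[3]),"bias",q[4:]);print(res(q)[:-4].reshape(-1,2).round(1).tolist())
E
python3 fit.py
```

```text
offset mm [-9.5  1.2  4.1] pitch deg 13.436517932214443 bias [-0.38966995  0.87815117  0.90936213  0.43699865]
[[0.1, -0.3], [0.0, 0.0], [-0.1, -0.0], [-0.2, 0.0], [-0.3, -0.2], [-0.3, -0.2], [1.4, -0.4], [2.5, -0.2], [-0.3, 0.1], [-0.5, 0.0], [-0.3, 0.2], [-0.5, -0.1], [0.5, 0.0], [0.3, 0.4], [-1.4, -0.7], [0.1, 0.2]]
```

The fit shows the rack pitched about 13-17° in the grip, so its far bottom edge touches first. I'll back off, measure again and then level it.

Request:
{"api": "step_arm", "payload": {
  "motion": [
    [0, 0, 5, 0, 0, 0, 1],
    [0, 0, 10, 0, 0, 0, 1],
    [0, 0, 10, 0, 0, 0, 1],
    [0, 0, 0, 0, 0, 0, 1]
  ]
}}

```text
time_s: 11.8
position: [0.445, -0.3855, 0.1083]
tool_rot: [0.873, -0.322, 0.344, 0.128]
contact_force: [-0.4, 0.5, -1.0]
grip_width: 0.0278
```

```bash
python3 st.py -0.71; python3 look.py 10; python3 - <<'E'
import cv2
s=cv2.imread("pics/side10.png");t=cv2.imread("pics/top10.png")
a=cv2.resize(s[245:290,410:460],(400,360),interpolation=2)
b=cv2.resize(t[215:260,390:440],(400,360),interpolation=2)
cv2.imwrite("pics/z10.png",cv2.hconcat([a,b]))
E
```

```text
11.8 [ 0.445  -0.3855  0.1083] [-1.    0.36  2.03  1.47  0.2  -0.11] err [ 0.003 -0.    -0.003] F [-0.4  0.5 -1. ] [0.31 0.32 0.03] 0.027771174409509606
11.9 [ 0.4445 -0.3852  0.1069] z [ 0.517 -0.444 -0.732] y [-0.65  -0.76   0.002] F [-0.5 -0.4 -1. ] w 0.027946280221751864 q [-1.    0.36  2.03  1.47  0.2  -0.12]
```

View pics/z10.png

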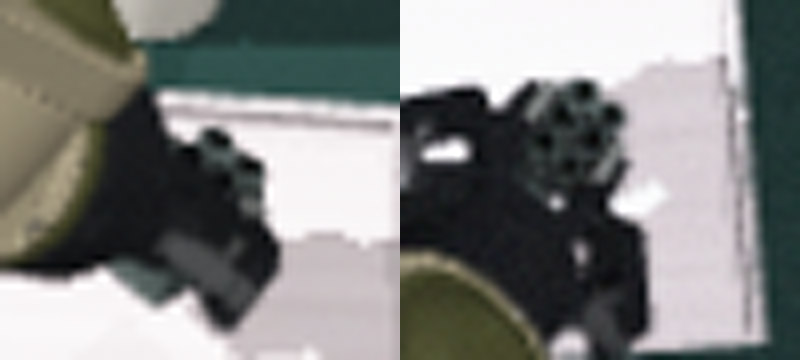

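```bash
cat > fit2.py <<'E'
import fit
from fit import *
P=(np.array([.4447,-.3853,.1076]),-.71)
fit.obs[:]=[("top",P,X,cam(u,v,390,215)) for X,(u,v) in zip(holes,[(175,90),(205,115),(152,115),(182,138),(128,140),(158,165)])]+[("side",P,(-21,14,-22.5),cam(108,265,410,245)),("side",P,(-21,-14,-22.5),cam(158,305,410,245))]
b0=np.array([-.39,.88,.9,.44])
r=least_squares(lambda q:np.concatenate([res(q)[:-4],(q[4:8]-b0)*3]),[-.011,0,.007,.2,*b0],loss="soft_l1");q=r.x
print((q[:3]*1000).round(1),np.degrees(q[3]),q[4:],res(q)[:-4].reshape(-1,2).round(1).tolist())
E
python3 fit2.py
```

```text
[-6.2  5.5 -1.1] -1.819366960682924 [-0.38817732  0.88310876  0.89937077  0.43850774] [[0.2, -0.1], [-0.2, -0.3], [0.2, 0.0], [-0.2, 0.1], [0.2, 0.2], [-0.2, 0.0], [-0.7, -0.8], [0.7, 0.8]]
```

```bash
cat > ov.py <<'E'
import sys
from fit import *
def ov(k,P,params,out,so,to,z=14,w=28,h=28):
    rows=[]
    for q in params:
        cols=[]
        for c,(ox,oy) in(("side",so),("top",to)):
            im=cv2.imread(f"pics/{c}{k}.png")[oy:oy+h,ox:ox+w];im=cv2.resize(im,None,fx=z,fy=z,interpolation=2)
            if q is not None:
                b=np.array([-.39,.88]) if c=="top" else np.array([.9,.44])
                pr=lambda X:tuple(int(round(v)) for v in ((proj(c,world(q,P,X))+b-np.array([ox,oy])+.5)*z-.5))
                V=[(x,y,zz) for x in(-21,21) for y in(-14,14) for zz in(-22.5,22.5)]
                for i in range(8):
                    for j in(1,2,4):
                        if not i&j: cv2.line(im,pr(V[i]),pr(V[i|j]),(0,0,255) if (i&1 and (i|j)&1) else (0,255,255),1)
                for X in holes: cv2.circle(im,pr(X),3,(0,255,0),1)
            cols.append(im)
        rows.append(cv2.hconcat(cols))
    for i,r in enumerate(rows): cv2.imwrite(f"{out}_{i}.png",r)
if __name__=="__main__":
    P=(np.array([.4447,-.3853,.1076]),-.71)
    ov(10,P,[None,(-.0095,.0012,.004,.0),(-.0095,.0012,.0,.25)],"pics/ov10",(418,255),(400,218))
E
python3 ov.py
```

```text
(no output)
```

View pics/ov10_0.png

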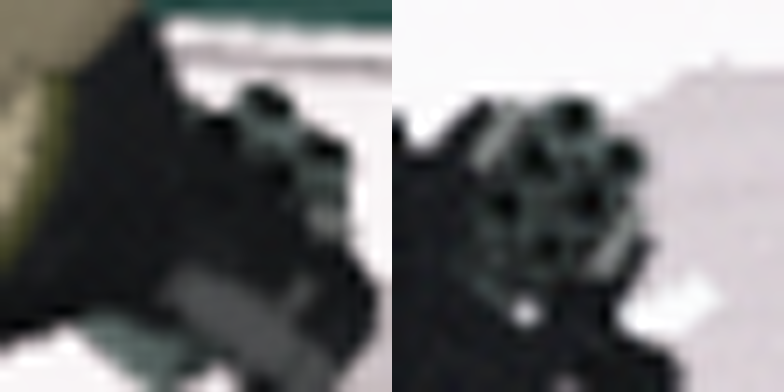

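View pics/ov10_1.png

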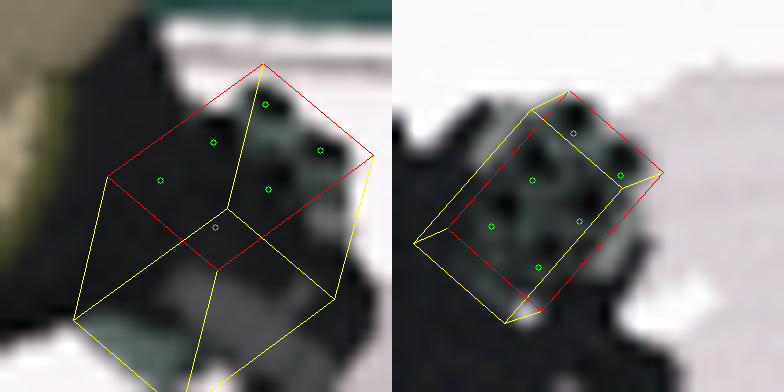

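View pics/ov10_2.png

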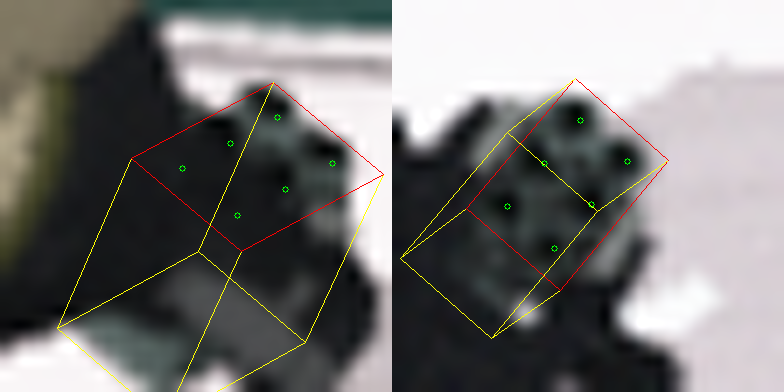

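```bash
cat > fit3.py <<'E'
import fit
from fit import *
P=(np.array([.4447,-.3853,.1076]),-.71)
T=[(183,112),(230,158),(145,155),(198,200),(111,203),(156,245)];S=[(267,103),(322,150),(213,130),(282,183)]
fit.obs[:]=[("top",P,X,cam(u,v,400,218,14)) for X,(u,v) in zip(holes,T)]+[("side",P,X,cam(u,v,418,255,14)) for X,(u,v) in zip(holes,S)]+[("side",P,(-21,14,-22.5),cam(77,322,418,255,14))]
for w in(.3,1,3):
  b0=np.array([0,0,0,0])
  r=least_squares(lambda q:np.concatenate([res(q)[:-4],(q[4:8]-b0)*w,[q[1]*300]]),[-.011,0,.007,.2,*b0]);q=r.x
  print((q[:3]*1000).round(1),np.degrees(q[3]),q[4:].round(2),res(q)[:-4].reshape(-1,2).round(1).tolist())
E
python3 fit3.py
```

```text
[-7.2  0.2  1.4] 2.8990129205215185 [-0.67 -0.12  0.29 -0.12] [[0.3, 0.0], [0.3, -0.3], [0.2, 0.2], [-0.3, -0.0], [-0.3, 0.1], [-0.1, 0.0], [0.2, -0.1], [0.2, -0.2], [0.4, 0.5], [-0.6, 0.0], [-0.3, -0.3]]
[-7.   0.5  1.1] 2.4300129532248644 [-0.5  -0.03  0.32 -0.05] [[0.4, 0.0], [0.4, -0.3], [0.2, 0.2], [-0.2, -0.0], [-0.2, 0.1], [-0.1, 0.0], [0.2, -0.1], [0.2, -0.2], [0.3, 0.5], [-0.6, 0.1], [-0.3, -0.3]]
[-6.3  0.8  0.6] 0.8860071874317127 [-0.2   0.01  0.15 -0.02] [[0.6, 0.0], [0.6, -0.3], [0.4, 0.2], [0.0, -0.1], [-0.0, 0.1], [0.1, 0.0], [-0.1, -0.1], [-0.1, -0.2], [0.1, 0.6], [-0.9, 0.1], [-0.3, -0.4]]
```

The refit now gives about 1-8° of tilt, since pressing partly righted the rack. I'll lower again with the minimum grip so the platform squares it up.

Request:
{"api": "step_arm", "payload": {
  "motion": [
    [0, 0, -6, 0, 0, 0, 1],
    [0, 0, -8, 0, 0, 0, 1],
    [0, 0, -6, 0, 0, 0, 1],
    [0, 0, -2, 0, 0, 0, 1],
    [0, 0, 0, 0, 0, 0, 1]
  ],
  "force": 20
}}

```text
time_s: 12.4
position: [0.4449, -0.3859, 0.0854]
tool_rot: [0.873, -0.322, 0.344, 0.128]
contact_force: [-0.3, 0.0, 4.1]
grip_width: 0.0276
```

Request:
{"api": "step_arm", "payload": {
  "motion": [
    [0, 0, -1.5, 0, 0, 0, 1],
    [0, 0, 0, 0, 0, 0, 1]
  ]
}}

```text
time_s: 12.6
position: [0.4454, -0.3864, 0.0852]
tool_rot: [0.872, -0.322, 0.345, 0.128]
contact_force: [-2.7, 2.4, 12.7]
grip_width: 0.0279
```

```bash
python3 st.py -.71
```

```text
12.6 [ 0.4454 -0.3864  0.0852] [-1.    0.41  2.04  1.79  0.2  -0.44] err [ 0.004  0.002 -0.002] F [-2.7  2.4 12.7] [-0.43 -0.61  0.02] 0.027858602524560586
```

```bash
python3 look.py 11; python3 - <<'E'
from ov import *
P=(np.array([.4453,-.3863,.0852]),-.71)
ov(11,P,[None,(-.007,.0012,-.0037,.0)],"pics/ov11",(416,258),(394,220))
E
```

```text
12.7 [ 0.4454 -0.3864  0.0852] z [ 0.519 -0.446 -0.729] y [-0.65  -0.76   0.002] F [-2.1  2.5 13.4] w 0.02738192322242749 q [-1.    0.41  2.04  1.79  0.2  -0.44]
```

View pics/ov11_0.png

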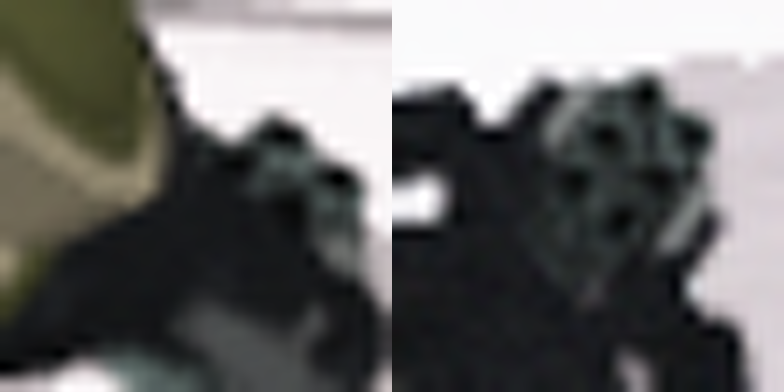

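View pics/ov11_1.png

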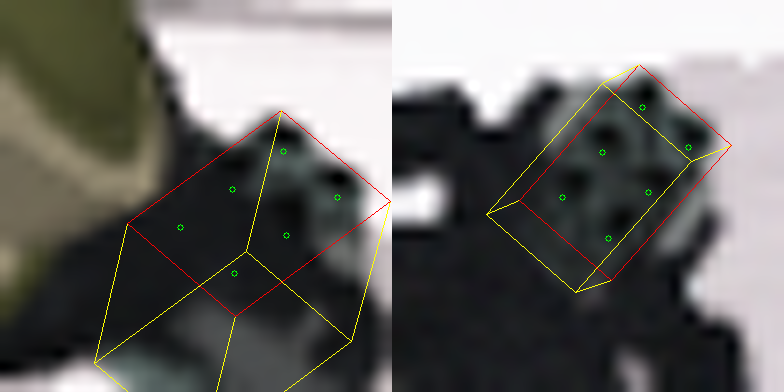

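```bash
cat > fit4.py <<'E'
import fit
from fit import *
def go(P,T,S,to,so,name):
    for tag,use in(("both",1),("toponly",0)):
        fit.obs[:]=[("top",P,X,cam(u,v,*to,14)) for X,(u,v) in zip(holes,T)]+([("side",P,X,cam(u,v,*so,14)) for X,(u,v) in zip(holes,S)] if use else [])
        r=least_squares(lambda q:np.concatenate([res(q)[:-4],q[4:8]*.5,[q[1]*100,(q[2])*100]]),[-.009,0,.0,.1,0,0,0,0]);q=r.x
        J=np.linalg.inv(r.jac.T@r.jac);print(name,tag,(q[:3]*1000).round(1),np.degrees(q[3]).round(1),"+-",np.degrees(J[3,3]**.5*.3).round(1),q[4:].round(2),np.abs(res(q)[:-4]).max().round(2))
go((np.array([.4447,-.3853,.1076]),-.71),[(183,112),(230,158),(145,155),(198,200),(111,203),(156,245)],[(267,103),(322,150),(213,130),(282,183)],(400,218),(418,255),"10")
go((np.array([.4453,-.3863,.0852]),-.71),[(253,92),(301,135),(215,137),(266,182),(181,180),(230,222)],[(280,135),(338,183),(240,158),(292,210)],(394,220),(416,258),"11")
E
python3 fit4.py
```

```text
10 both [-9.7  1.   1.2] 10.8 +- 3.2 [-0.54  0.15  0.39 -0.25] 0.58
10 toponly [-11.7   1.3   0. ] 12.7 +- 4.7 [-0.12 -0.11  0.    0.  ] 0.28
11 both [-10.9   0.7   1.5] 14.3 +- 3.0 [-0.54  0.24  0.42 -0.3 ] 0.29
11 toponly [-12.    1.    0.1] 13.1 +- 4.7 [-0.09 -0.08  0.    0.  ] 0.27
```

All the evidence now agrees on about 13° of tilt: the hole spacing, and contact at TCP z=0.085. I'll raise and tilt the hand back by that amount to make the rack upright.

Request:
{"api": "step_arm", "payload": {
  "motion": [
    [0, 0, 5, 0, 0, 0, 1],
    [0, 0, 7, 0, 0, 0, 1],
    [0, 0, 2, -0.025, -0.03, 0, 1],
    [0, 0, 0, -0.04, -0.046, 0, 1],
    [0, 0, 0, -0.04, -0.046, 0, 1],
    [0, 0, 0, -0.03, -0.035, 0, 1],
    [0, 0, 0, -0.018, -0.021, 0, 1],
    [0, 0, 0, 0, 0, 0, 1]
  ],
  "force": 30
}}

```text
time_s: 13.5
position: [0.4452, -0.3831, 0.0951]
tool_rot: [0.837, -0.307, 0.426, 0.154]
contact_force: [-0.2, 0.2, -0.5]
grip_width: 0.0275
```

```bash
python3 st.py -.71; python3 look.py 12; python3 - <<'E'
from ov import *
from workcell import state
s=state();print(Rn.from_quat(s["tool_rot"]).as_matrix().round(3).tolist())
P=(s["position"],-.71)
ov(12,P,[None,(-.0105,.0012,-.001,.0)],"pics/ov12",(416,256),(396,216))
E
```

```text
13.5 [ 0.4452 -0.3831  0.0951] [-1.03  0.43  2.15  2.47  0.43 -1.13] err [ 0.12   0.149 -0.008] F [-0.2  0.2 -0.5] [0.32 0.35 0.04] 0.027473818705411455
13.6 [ 0.4457 -0.3836  0.096 ] z [ 0.62  -0.52  -0.588] y [-0.645 -0.764 -0.005] F [-0.3  0.3 -0.8] w 0.027693574244708138 q [-1.03  0.42  2.14  2.46  0.43 -1.13]
[[0.447, -0.645, 0.62], [-0.382, -0.764, -0.52], [0.809, -0.005, -0.588]]
```

View pics/ov12_0.png

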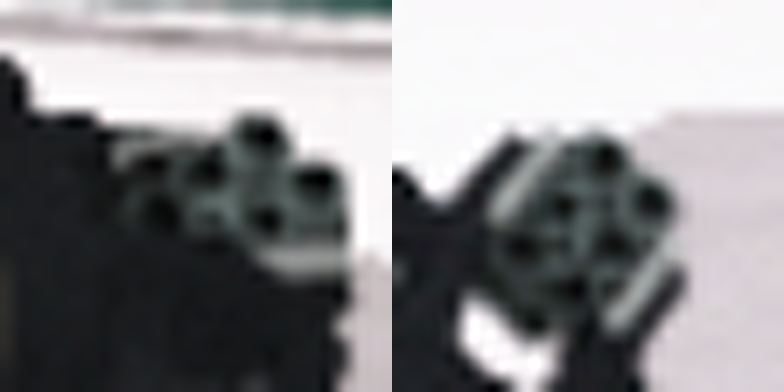

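View pics/ov12_1.png

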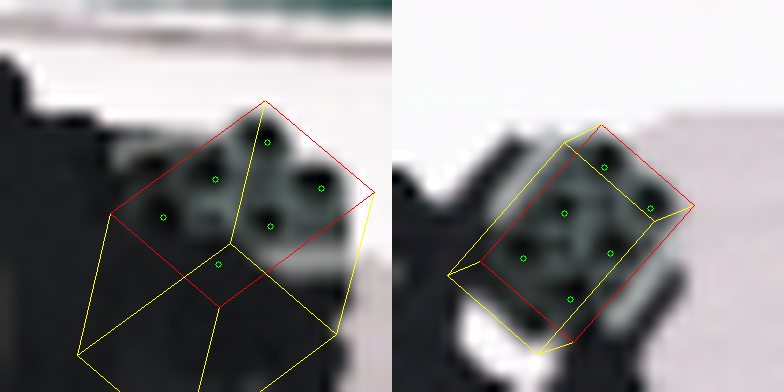

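```bash
cat > f12.py <<'E'
import sys,io,contextlib
with contextlib.redirect_stdout(io.StringIO()):
    from fit4 import *
go((np.array([.4455,-.3834,.0956]),-.71),[(213,157),(260,200),(173,205),(223,243),(130,245),(181,290)],[(262,137),(318,182),(208,168),(267,220),(160,213)],(396,216),(416,256),"12")
E
python3 f12.py
```

```text
12 both [-10.4   0.4   0.2] 0.4 +- 2.9 [-0.46  0.03  0.35 -0.05] 0.36
12 toponly [-12.   1.  -0.] 1.6 +- 8.5 [-0.09 -0.08  0.    0.  ] 0.26
```

The refit gives 0.4° of tilt, so the rack is upright. Lowering gently.

Request:
{"api": "step_arm", "payload": {
  "motion": [
    [0, 0, -5, 0, 0, 0, 1],
    [0, 0, -5, 0, 0, 0, 1],
    [0, 0, -2, 0, 0, 0, 1],
    [0, 0, 0, 0, 0, 0, 1]
  ]
}}

```text
time_s: 14.0
position: [0.446, -0.3838, 0.0844]
tool_rot: [0.836, -0.307, 0.428, 0.154]
contact_force: [0.6, 0.3, 1.6]
grip_width: 0.0275
```

Request:
{"api": "step_arm", "payload": {
  "motion": [
    [0, 0, -1.5, 0, 0, 0, 1],
    [0, 0, 0, 0, 0, 0, 1]
  ]
}}

```text
time_s: 14.2
position: [0.4465, -0.3843, 0.0842]
tool_rot: [0.835, -0.306, 0.429, 0.155]
contact_force: [-1.2, 1.5, 7.1]
grip_width: 0.0276
```

Contact is at z=0.084, which matches the flat prediction of 0.0837. I'll check once before releasing.

```bash
python3 st.py -.71; python3 look.py 13; python3 - <<'E'
from ov import *
from workcell import state
s=state()
P=(s["position"],-.71)
ov(13,P,[None,(-.0105,.0012,-.0022,.0)],"pics/ov13",(416,256),(396,216))
E
```

```text
14.2 [ 0.4465 -0.3843  0.0842] [-1.03  0.46  2.15  2.51  0.46 -1.19] err [ 0.124  0.153 -0.009] F [-1.2  1.5  7.1] [-0.22 -0.37  0.07] 0.0275807229003147
14.3 [ 0.4465 -0.3843  0.0842] z [ 0.622 -0.521 -0.584] y [-0.645 -0.764 -0.004] F [-1.6  2.7  8.1] w 0.027887189912794298 q [-1.03  0.46  2.15  2.51  0.46 -1.19]
```

View pics/ov13_0.png

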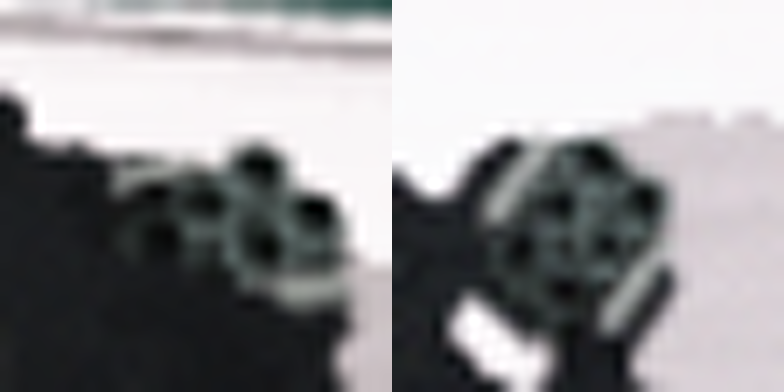

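Request:
{"api": "step_arm", "payload": {
  "motion": [
    [0, 0, 0.7, 0, 0, 0, 0.34],
    [0, 0, 0, 0, 0, 0, 0.3],
    [0, 0, 0, 0, 0, 0, 0.26],
    [0, 0, 0, 0, 0, 0, 0.2],
    [0, 0, 0, 0, 0, 0, 0.1],
    [0, 0, 0, 0, 0, 0, 0],
    [0, 0, 0, 0, 0, 0, -0.15],
    [0, 0, 0, 0, 0, 0, -0.3],
    [0, 0, 0, 0, 0, 0, -0.3],
    [0, 0, 0, 0, 0, 0, -0.3]
  ]
}}

```text
time_s: 15.3
position: [0.4458, -0.3837, 0.0836]
tool_rot: [0.836, -0.307, 0.427, 0.154]
contact_force: [0.1, 0.3, 0.0]
grip_width: 0.0558
```

```bash
python3 st.py -.71; python3 look.py 14; python3 - <<'E'
from ov import *
P=(np.array([.4465,-.3843,.0842]),-.71)
ov(14,P,[None,(-.0105,.0012,-.0022,.0)],"pics/ov14",(416,256),(396,216))
E
```

```text
15.3 [ 0.4458 -0.3837  0.0836] [-1.03  0.46  2.15  2.51  0.46 -1.18] err [ 0.122  0.15  -0.008] F [0.1 0.3 0. ] [0.28 0.33 0.  ] 0.05582577819228255
15.4 [ 0.4458 -0.3837  0.0836] z [ 0.62  -0.52  -0.587] y [-0.645 -0.764 -0.005] F [ 0.3 -0.3  0.3] w 0.05552356582840948 q [-1.03  0.46  2.15  2.51  0.46 -1.18]
```

View pics/ov14_0.png

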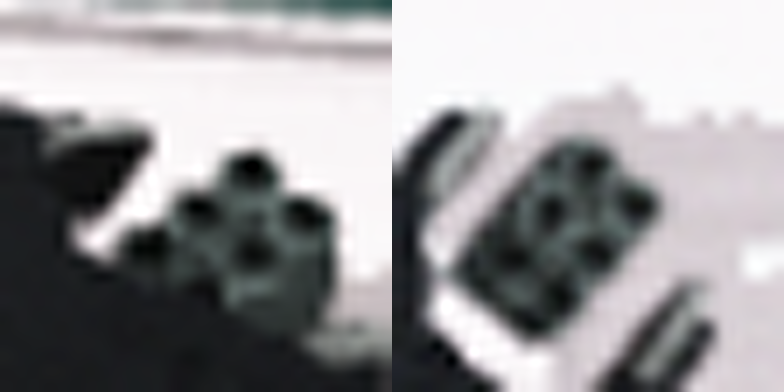

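The rack stands free between the open fingers, with all six holes visible. Retreating along the tool axis.

Request:
{"api": "step_arm", "payload": {
  "motion": [
    [-4, 3, 4, 0, 0, 0, -0.3],
    [-7, 6, 7, 0, 0, 0, -0.3],
    [-9, 8, 9, 0, 0, 0, -0.3],
    [-9, 8, 10, 0, 0, 0, -0.3],
    [-9, 8, 12, 0, 0, 0, -0.3],
    [-9, 8, 14, 0, 0, 0, -0.3],
    [-9, 8, 16, 0, 0, 0, -0.3],
    [-10, 9, 18, 0, 0, 0, -0.3],
    [-10, 9, 18, 0, 0, 0, -0.3],
    [-8, 15, 15, 0, 0, 0, -0.3],
    [-5, 15, 10, 0, 0, 0, -0.3],
    [0, 0, 0, 0, 0, 0, -0.3]
  ]
}}

```text
time_s: 16.6
position: [0.3565, -0.2857, 0.2179]
tool_rot: [0.836, -0.306, 0.428, 0.155]
contact_force: [0.4, -0.7, -0.9]
grip_width: 0.0558
```

```bash
python3 st.py -.71; python3 look.py 15; python3 - <<'E'
import cv2
s=cv2.imread("pics/side15.png");t=cv2.imread("pics/top15.png")
a=cv2.resize(s[220:320,380:480],(400,400),interpolation=2);b=cv2.resize(t[195:275,370:450],(400,400),interpolation=2)
cv2.imwrite("pics/z15.png",cv2.hconcat([a,b]))
E
```

```text
16.6 [ 0.3565 -0.2857  0.2179] [-1.14 -0.18  2.38  1.46  0.36 -0.15] err [ 0.125  0.151 -0.009] F [ 0.4 -0.7 -0.9] [ 0.22  0.28 -0.03] 0.055805609003863894
16.7 [ 0.3568 -0.2868  0.2168] z [ 0.621 -0.521 -0.586] y [-0.645 -0.764 -0.004] F [ 0.2  0.2 -0.2] w 0.0555086298032538 q [-1.14 -0.17  2.38  1.46  0.36 -0.15]
```

View pics/z15.png

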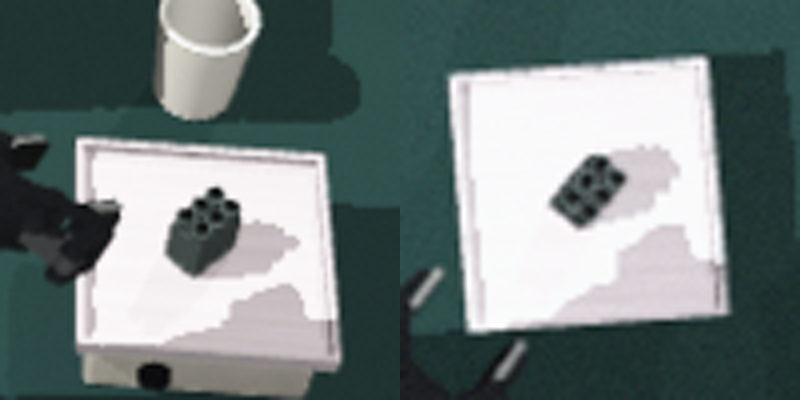

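View pics/side15.png

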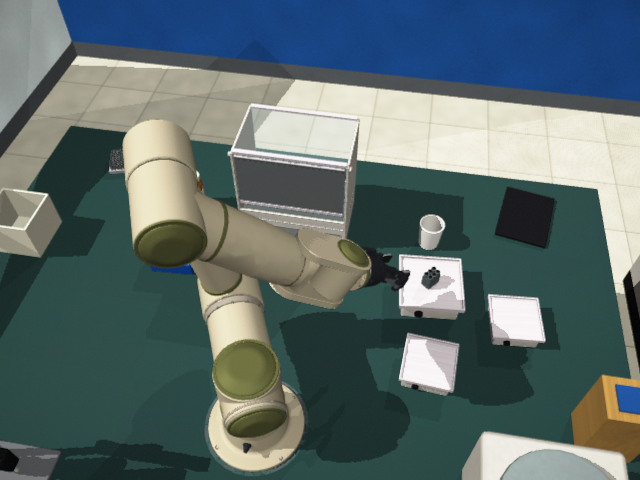

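View pics/top15.png

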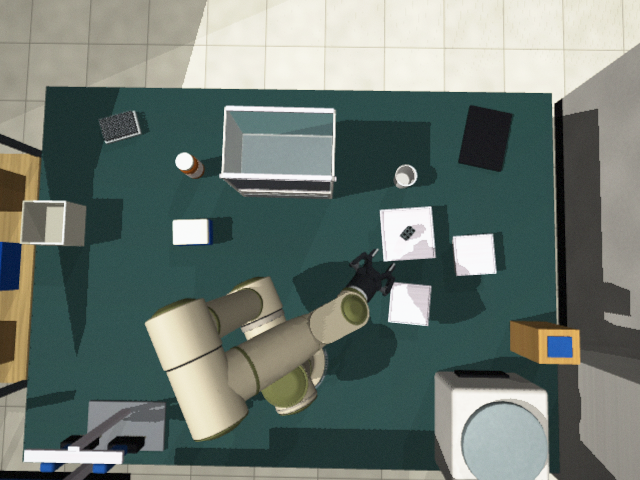

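The top view shows the rack upright at (408,233), well inside the rim of the big shaker. The flap is shut, and the jar (188,164), tip box (192,232) and beaker (405,176) are where they began. The gripper touches nothing.

```bash
python3 -c "
from workcell import *
print(close_job())"
```

```text
the job is handed in; nothing more can be done
None
```

The rack is standing upright near the middle of the largest shaker's platform, well inside its rim, and I handed the job in at about 17 s. I pushed the flap in, reached under it, gripped the rack across its width, lifted it over the sill and took it out. The flap fell shut behind the hand.

**Not perfect:** the rack did not stay fully upright while I carried it.
- **Tilt:** it was tilted about 13° and had slipped about 6 mm in the grip, seen from just outside the cabinet until I levelled it. The flap may have pressed on it on the way out, but I did not confirm that.
- **First lowering:** its far edge touched the platform at about 12 N. A second try also met contact, at about 13 N.
- **Correction:** I then raised it and tilted the hand back until the fit read 0.4°. It touched down at the height expected for a flat rack, and I released it there with no drop.

**Last checks:**
- The final pictures show the flap hanging shut, and the jar, beaker and tip box where they started.
- The gripper was clear of everything, and the highest contact force I read was about 13 N.
- The two cameras disagreed by about 4 mm sideways, which did not matter here.

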